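Build the setting master on the measuring bed

ROBOT

A 7-joint arm with a two-finger parallel gripper is mounted at the origin on the work surface. World frame = base frame: x ahead of the robot, y to its left, z up, the work surface at z = 0. Lengths are in m, angles in rad, forces in N, time in s.
With the tool pointing down it reaches from about 0.4 to 0.85 m from the base axis. Payload 10.4 kg.
Tool frame: the origin (TCP) lies at the very end of the fingers, on their centre line; the grasp point (between the pads) lies 19 mm behind it (manip.grip_point_offset is the z of the grasp point in the tool frame, in m); z points along the fingers, y is the direction in which the jaws open and shut (so a half turn about z gives the same grasp; the last joint's range is limited). The gripper opens to 85 mm and grips with 20 to 120 N. Pads are 22 mm wide; open, the fingers measure 114 mm over their backs; the gripper's body (76 mm by 85 mm) begins 54 mm behind the grasp point. The pads swing forward as they close: fully open they stand 13 mm farther back than shut.
Start: joints at [1.244, 0.332, -0.065, 1.46, 0.022, 1.35, -0.088], TCP at [0.187, -0.596, 0.231] pointing down, gripper open.
Joint ranges: [-2.6, 2.6], [-0.5, 2.12], [-1.47, 1.34], [0.16, 2.42], [-1.27, 4.41], [0.06, 2.06], [-2.6, 2.6]. Speed limits (rad/s): [2.22, 2.22, 2.79, 2.79, 3.14, 3.14, 3.14].

INTERFACE

Orientations are given as a unit quaternion [x, y, z, w].
In Python, from workcell import manip, camera, get_calibration, hand_in gives the robot as it stands.
- The arm moves only by the shell command python3 -m pendant 'ROWS' [FORCE]. ROWS is JSON, a list of rows, each a list of 5 numbers: the shift along the tool's x, y, z in units of 40 mm (1.0 is 40 mm), then the turn about the tool's z in units of 6 degrees (1.0 is 6 degrees), then the closure, from 0 (fully open) to 1 (shut). A call has 1 to 5 rows; each row is the pose to reach, as a shift and turn from the pose commanded when the call began, along the tool's axes at that moment; what a row does not reach only later rows make up. A row lasts 1/8 s, in which the tool goes at most 62.5 mm and 10.7 degrees, less where a joint would pass 70% of its speed; a pose out of reach is approached as far as the arm can. A call with a gripper value outside its range is refused whole. The fingers move at their own pace and stop on an object; FORCE is the grip in N (left out, the last holds). Time passes only in rows, so rows that repeat a pose let the fingers close. It gives the time, the measured TCP pose, the force and the opening at its end, in the units of the state.
- manip.get_obs(): the state, without advancing time (a new reading comes with each control period).
- camera(name): name is "side" or "top"; returns (picture, depth): 480x640x3 uint8, red, green, blue; 480x640 float32, m along the optical axis (not along the pixel's ray), 0 where there is no reading.
- get_calibration(name): a dict with "vfov" (degrees; the focal length in pixels is half the picture's height over the tangent of half this angle, whatever the lens; pixels are square), "cx", "cy" (the principal point, pixels), "position" and "rotation" of the camera in the world. Camera axes: x right, y down, z forward; pixel columns grow to the right and rows downward; lengths in m; the calibration is good to about 2 mm. A picture is of the moment at which its call begins. get_calibration takes no time and is no camera call.
- hand_in(): hands the job in, once; it reports no verdict.
The state is a dict: "clock": time; "joint_pos": joint angles; "joint_velocities": joint speeds; "tau": joint torques, N m; "position": TCP position; "ee_rot": TCP orientation; "ft_force": force on the tool from outside, world axes, zero at the start; "torque": the same for the moment, N m; "grip_width": opening from 0.0 (shut) to 1.0 (fully open).
Only numpy, scipy, OpenCV 4.12 (cv2) and the standard library are available. Lean on these libraries where they do the work, as an engineer would, in place of code of your own. Each camera call takes 0.05 s, during which the arm holds its last target.

TASK

Sort out the loose setting rings on the measuring bed: on the spindle with the blue foot build the three-ring master, the wide black ring lowest, the green ring on it and the brass ring on top; put the red reject ring by itself on the spindle with the orange foot. Each ring is threaded over its post and lies flat on what is below it; set the rings down rather than dropping them, let go of everything at the end, and do not push the V-block or the probe bracket out of place.

Things in the scene. Friction and masses are not known exactly. Their poses are not given: they have to be found in the camera images.
- ring_black: Wide black ring, flat and round: outer diameter 64 mm, bore 30 mm, height 20 mm, about 200 g. Origin at the centre of its underside, z is the bore axis (up). Lies flat on the bed at the start.
- ring_green: Medium bright green ring, flat and round: outer diameter 56 mm, bore 30 mm, height 20 mm, about 180 g. Origin at the centre of its underside, z is the bore axis (up). Lies flat on the bed at the start.
- ring_brass: Small brass-coloured ring, flat and round: outer diameter 46 mm, bore 28 mm, height 20 mm, about 160 g. Origin at the centre of its underside, z is the bore axis (up). Lies flat on the bed at the start.
- ring_red: Red reject ring, flat and round: outer diameter 52 mm, bore 30 mm, height 20 mm, about 170 g. Origin at the centre of its underside, z is the bore axis (up). Lies flat on the bed at the start.
- spindle_blue: Upright spindle bolted to the bed (fixed): a round blue foot, 76 mm diameter and 10 mm high, with a bare steel post of 16 mm diameter in its centre that rises 50 mm above the foot (60 mm above the bed), its top 4 mm tapered. Origin at the centre of the foot's underside, on the bed; z up along the post.
- spindle_orange: Upright spindle bolted to the bed (fixed): a round orange foot, 76 mm diameter and 10 mm high, with a bare steel post of 16 mm diameter in its centre that rises 50 mm above the foot (60 mm above the bed), its top 4 mm tapered. Origin at the centre of the foot's underside, on the bed; z up along the post.
- v_block: Bystander: loose dark steel V-block, 56 x 44 mm (x, y), 38 mm high, the groove along its y; stands on the bed. Origin at the centre of its underside, z up. The bed is a fixed slotted aluminium plate, its flat top 30 mm above the table (z = 0.030), 340 x 920 mm, centred 0.555 m ahead of the robot.
- probe_bracket: Bystander: loose grey foot 60 x 36 mm (x, y), 10 mm high, with an aluminium post 18 x 22 mm at x = +12 mm, 60 mm high in all, and a steel probe pin pointing to -x at 48 mm height; stands on the bed. Origin at the centre of its underside, z up. Five aluminium brackets, up to 100 mm high above the bed, are bolted along its two short ends, 0.44 m to either side of its middle.
Mind the look-alikes: they are no part of the job. There is more than one size of the ring_red; the one meant has the size given above.

How it is judged:
By the outcome, as a careful person would: the job done as asked, in the order asked, and still so for the second after the job is handed in, with the robot touching nothing.
It also fails if it takes over 104 s, if anything falls off the work surface, if the arm or the gripper's body presses on something with over 40 N, if the wrist force passes 120 N, or if a joint passes its speed limit or range.

## Working session

There is one attempt and no reset: what is moved stays moved. The work goes in short steps, Python scripts to look and compute and a shell command to move; the robot and the scene stay as the last step left them, time stands still between calls to the robot, and variables do not carry over. Pictures are saved under pics/ and viewed, and the job is handed in when it is done.

```bash
mkdir -p pics; ls; python3 - <<'E'
from workcell import manip, camera, get_calibration
import cv2, numpy as np
print(manip.get_obs(), manip.grip_point_offset)
for n in ("top","side"):
    p,d=camera(n); cv2.imwrite(f"pics/{n}0.png",p[:,:,::-1]); np.savez(f"{n}0.npz",p=p,d=d); print(n,get_calibration(n))
E
```

```text
pics
{'clock': 0.0, 'joint_pos': array([ 1.24437703,  0.33285356, -0.0646786 ,  1.46097329,  0.02160524,
        1.34986213, -0.08852592]), 'joint_velocities': array([-0.00086586, -0.00010687, -0.00034061, -0.00025869, -0.00084325,
       -0.00084083, -0.00073335]), 'tau': array([ 2.21642813e-04, -6.25433922e+01,  4.95546323e-02, -3.91610813e+01,
        1.62785430e-02,  9.99060692e-03, -3.69871634e-05]), 'position': array([ 0.18684776, -0.59602235,  0.23051204]), 'ee_rot': array([ 9.88485424e-01,  1.51314493e-01, -1.44030920e-04, -6.85444775e-04]), 'ft_force': array([-0.19174374,  0.32583227, -0.20169689]), 'torque': array([-0.02135393,  0.00980146,  0.01379856]), 'grip_width': 0.9973962042414182} -0.0187
top {'vfov': 45.30042607182825, 'cx': 324.34514203348454, 'cy': 244.3502080653701, 'position': array([ 0.37144918, -0.00637045,  1.23797073]), 'rotation': array([-0.70522971,  0.70725237, -0.0293336 ,  0.03980804])}
side {'vfov': 53.10358072095503, 'cx': 320.1108871781234, 'cy': 242.5013342005323, 'position': array([ 0.46368242, -0.55369354,  0.63347723]), 'rotation': array([ 0.92986745, -0.01015489,  0.00354079, -0.36773749])}
```

View pics/top0.png

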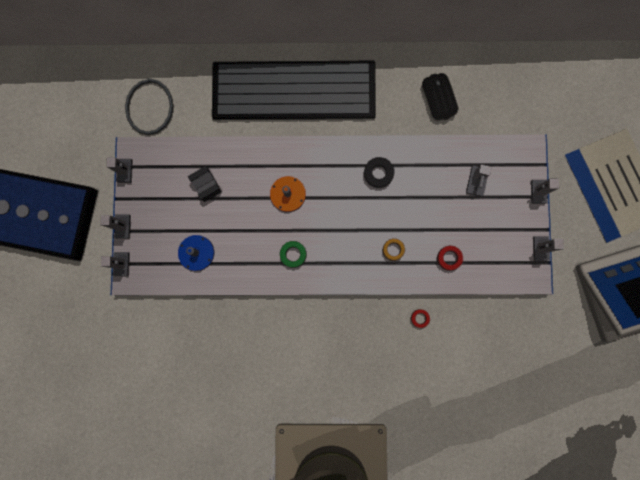

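View pics/side0.png

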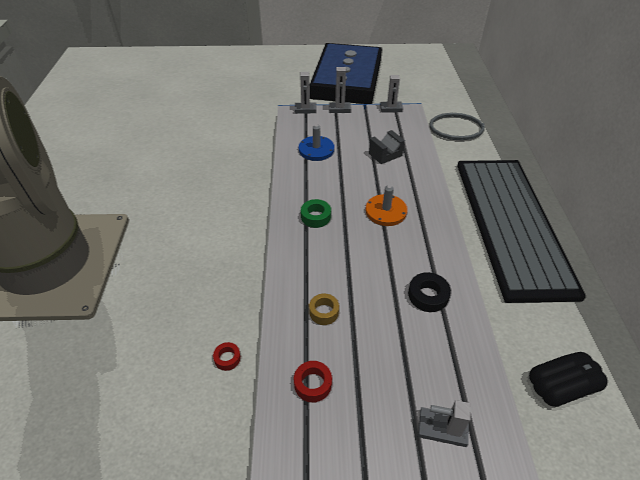

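The top view shows two red rings: A on the bed at (450,258) and B on the table at (420,319). I'll measure both, along with everything else.

```bash
cat > h.py <<'E'
import numpy as np, cv2
from scipy.spatial.transform import Rotation as R
from workcell import manip, camera, get_calibration
def cal(n):
    c=get_calibration(n); f=240/np.tan(np.radians(c["vfov"]/2)); return c,f,R.from_quat(c["rotation"]).as_matrix()
def toplane(n,uv,z):
    c,f,M=cal(n); uv=np.atleast_2d(np.asarray(uv,float))
    r=np.c_[(uv[:,0]-c["cx"])/f,(uv[:,1]-c["cy"])/f,np.ones(len(uv))]@M.T
    o=np.array(c["position"]); return o+r*((z-o[2])/r[:,2])[:,None]
def proj(n,P):
    c,f,M=cal(n); q=(np.atleast_2d(P)-c["position"])@M
    return np.c_[f*q[:,0]/q[:,2]+c["cx"],f*q[:,1]/q[:,2]+c["cy"]]
def cloud(n,d):
    c,f,M=cal(n); v,u=np.mgrid[:480,:640]
    return np.stack([(u-c["cx"])/f*d,(v-c["cy"])/f*d,d],-1)@M.T+c["position"]
E
python3 - <<'E'
from h import *
print("bed corners top",proj("top",[[.385,-.46,.03],[.385,.46,.03],[.725,.46,.03],[.725,-.46,.03]]).round(1).tolist())
print("bed corners side",proj("side",[[.385,.46,.03],[.725,.46,.03]]).round(1).tolist())
for n,seeds in (("top",dict(black=(379,173),green=(293,254),brass=(394,250),redA=(450,258),redB=(420,319),blue=(196,253),orange=(287,194))),
          ("side",dict(black=(430,291),green=(316,213),brass=(324,308),redA=(313,381),redB=(227,356),blue=(316,150),orange=(386,212)))):
    z=np.load(n+"0.npz"); p=z["p"]; d=z["d"]; C=cloud(n,d)
    hsv=cv2.cvtColor(p,cv2.COLOR_RGB2HSV).astype(int)
    H,S,V=hsv[...,0],hsv[...,1],hsv[...,2]
    ms=dict(black=(V<75)&(S<90),green=(abs(H-65)<15)&(S>100),brass=(abs(H-20)<6)&(S>90),redA=((H<5)|(H>174))&(S>120),blue=(abs(H-111)<10)&(S>120),orange=(abs(H-14)<6)&(S>150)); ms["redB"]=ms["redA"]
    for k,(u,v) in seeds.items():
        nl,lab,st,ce=cv2.connectedComponentsWithStats(ms[k].astype(np.uint8))
        best=min(range(1,nl),key=lambda i:np.hypot(*(ce[i]-[u,v]))+(1e3 if st[i][4]<40 else 0))
        m=lab==best; Q=C[m&(d>0)]
        zt=np.percentile(Q[:,2],90); T=Q[Q[:,2]>zt-.006]
        cs,_=cv2.findContours(m.astype(np.uint8),cv2.RETR_EXTERNAL,cv2.CHAIN_APPROX_NONE)
        e=cv2.minEnclosingCircle(max(cs,key=len))
        print(n,k,st[best].tolist(),"z",zt.round(4),"med",np.median(T,0).round(4),"mid",((T.min(0)+T.max(0))/2).round(4),"ext",(np.percentile(T,98,0)-np.percentile(T,2,0)).round(3)[:2])
E
```

```text
bed corners top [[551.0, 293.8], [111.3, 294.8], [116.6, 136.9], [544.5, 134.2]]
bed corners side [[277.7, 104.5], [421.5, 102.8]]
top black [109, 157, 447, 52, 4746] z 0.0678 med [0.6235 0.2584 0.0704] mid [ 0.6205 -0.0011  0.0893] ext [0.068 0.882]
top green [280, 242, 26, 25, 342] z 0.0538 med [0.4682 0.0764 0.0514] mid [0.4682 0.0771 0.0524] ext [0.049 0.048]
top brass [383, 239, 22, 22, 234] z 0.0543 med [ 0.4778 -0.1327  0.0515] mid [ 0.4779 -0.132   0.0525] ext [0.042 0.04 ]
top redA [438, 246, 25, 24, 331] z 0.0539 med [ 0.4589 -0.2468  0.0512] mid [ 0.4599 -0.2482  0.0527] ext [0.045 0.046]
top redB [411, 310, 19, 18, 179] z 0.0189 med [ 0.3349 -0.189   0.0163] mid [ 0.334  -0.1895  0.0174] ext [0.035 0.036]
top blue [178, 235, 36, 36, 901] z 0.044 med [0.4715 0.2796 0.0412] mid [0.473  0.2813 0.0634] ext [0.066 0.067]
top orange [270, 177, 36, 35, 871] z 0.044 med [0.5957 0.0878 0.0413] mid [0.5965 0.09   0.0531] ext [0.067 0.066]
side black [364, 79, 103, 323, 3265] z 0.064 med [0.6397 0.2723 0.0671] mid [0.6196 0.3369 0.0828] ext [0.072 0.209]
side green [301, 199, 30, 29, 660] z 0.0499 med [0.469  0.0718 0.0488] mid [0.4685 0.0749 0.0479] ext [0.049 0.051]
side brass [308, 294, 31, 31, 662] z 0.0502 med [ 0.4774 -0.1365  0.049 ] mid [ 0.4773 -0.1347  0.048 ] ext [0.041 0.042]
side redA [294, 361, 38, 41, 1021] z 0.0505 med [ 0.4592 -0.2527  0.0492] mid [ 0.4596 -0.2505  0.0485] ext [0.046 0.048]
side redB [213, 342, 27, 29, 494] z 0.0159 med [ 0.3342 -0.1938  0.0145] mid [ 0.3346 -0.1913  0.0137] ext [0.035 0.036]
side blue [299, 136, 35, 25, 614] z 0.0403 med [0.4722 0.2729 0.0389] mid [0.4726 0.2796 0.0499] ext [0.067 0.067]
side orange [366, 194, 41, 32, 886] z 0.0404 med [0.5933 0.0805 0.0391] mid [0.5969 0.0863 0.0498] ext [0.068 0.067]
```

```bash
python3 - <<'E'
import cv2,numpy as np
a=cv2.imread("pics/top0.png")[220:340,360:500]; cv2.imwrite("pics/crop.png",cv2.resize(a,None,fx=5,fy=5,interpolation=cv2.INTER_CUBIC))
E
```

```text
(no output)
```

View pics/crop.png

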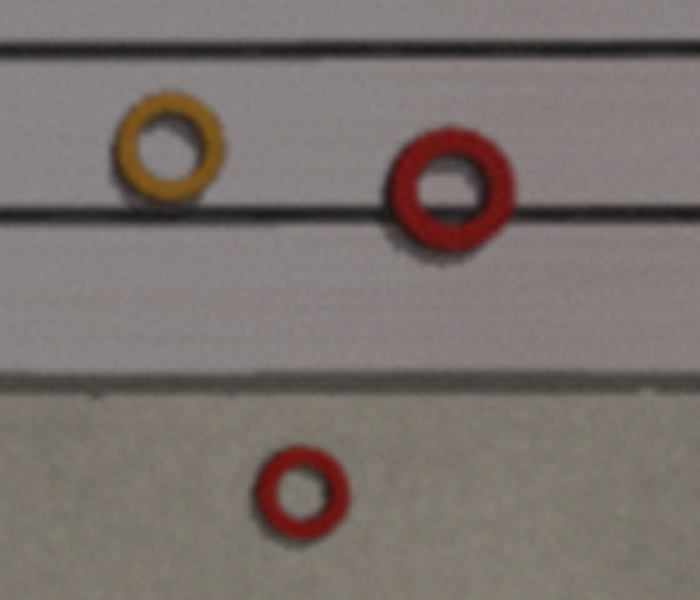

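Ring A at (450,258) spans 25 px ≈ 52 mm with its top at z≈0.05, so it lies on the bed. Ring B at (420,319) is only ≈39 mm and lies on the table. A is the one meant, and the crop confirms it. Next I'll refine the centres with a silhouette fit in both views.

```bash
cat > fit.py <<'E'
from h import *
from scipy.optimize import least_squares
a=np.linspace(0,2*np.pi,60)
def disk(n,x,y,r,zs):
    P=np.concatenate([np.c_[x+r*np.cos(a),y+r*np.sin(a),0*a+z] for z in zs])
    h=cv2.convexHull((proj(n,P)*16).astype(np.float32))[:,0]/16
    return h
def bb(h): return np.r_[h.min(0),h.max(0)]
def mask(p,k):
    hsv=cv2.cvtColor(p,cv2.COLOR_RGB2HSV).astype(int); H,S,V=hsv[...,0],hsv[...,1],hsv[...,2]
    return dict(black=(V<75)&(S<90),green=(abs(H-65)<15)&(S>100),brass=(abs(H-20)<6)&(S>90),red=((H<5)|(H>174))&(S>120),blue=(abs(H-111)<10)&(S>120),orange=(abs(H-14)<6)&(S>150))[k]
RAD=dict(black=.032,green=.028,brass=.023,red=.026,blue=.038,orange=.038)
def fit(n,p,k,x,y,zs,pad=8):
    h=disk(n,x,y,RAD[k],zs); b=bb(h).astype(int)
    m=np.zeros((480,640),np.uint8); m[b[1]-pad:b[3]+pad,b[0]-pad:b[2]+pad]=1
    m&=mask(p,k).astype(np.uint8)
    cs,_=cv2.findContours(m,cv2.RETR_EXTERNAL,cv2.CHAIN_APPROX_NONE)
    c=cv2.convexHull(max(cs,key=cv2.contourArea))[:,0].astype(float)
    obs=bb(c)+[-.5,-.5,.5,.5]
    if k=="black": # hull
        pass
    s=least_squares(lambda q:bb(disk(n,q[0],q[1],RAD[k],zs))-obs,[x,y],x_scale=.01,diff_step=1e-4)
    return s.x.round(4),s.fun.round(1)
E
python3 - <<'E'
from fit import *
D=dict(black=(.62,-.10),green=(.468,.076),brass=(.4775,-.1335),red=(.459,-.249),blue=(.472,.28),orange=(.596,.088))
D["black"]=toplane("top",(379,173),.05)[0,:2]; print(D["black"],toplane("side",(430,292),.04)[0])
for k,(x,y) in D.items():
    zs=(.03,.04) if k in("blue","orange") else (.03,.05)
    for n in("top","side"):
        print(k,n,*fit(n,np.load(n+"0.npz")["p"],k,x,y,zs))
# bed edges
p=np.load("top0.npz")["p"].astype(int)
print("row profile col330",p[125:145,330].sum(1).tolist(),p[284:304,330].sum(1).tolist())
print("cols row 215",p[215,106:124].tolist()[::2], p[215,538:556].tolist()[::2])
print(proj("top",[[.725,0,.03],[.385,0,.03],[.555,.46,.03],[.555,-.46,.03]]).round(1).tolist())
E
```

```text
[ 0.63807813 -0.10388631] [ 0.64251461 -0.10592783  0.04      ]
black top [ 0.6401 -0.1025] [ 8.1  0.6 -7.9 -0.6]
black side [ 0.6411 -0.1021] [-0.5  8.5  0.5 -7.7]
green top [0.4688 0.0777] [-0.7 -1.2  0.7  1.2]
green side [0.4685 0.0761] [-0.7 -0.3  0.7  0.2]
brass top [ 0.4776 -0.1329] [-0.5 -0.4  0.5  0.4]
brass side [ 0.4765 -0.1337] [ 0.  -1.1 -0.   1. ]
red top [ 0.4604 -0.25  ] [-1.  -0.8  1.   0.8]
red side [ 0.4597 -0.2496] [-0.7 -1.2  0.7  1. ]
blue top [0.4732 0.2826] [-0.5 -0.2  0.5  0.2]
blue side [0.4725 0.2799] [-0.7 -0.3  0.7  0.2]
orange top [0.5971 0.0892] [-0.1 -0.6  0.1  0.6]
orange side [0.5971 0.0884] [-0.7 -0.2  0.7  0.2]
row profile col330 [363, 350, 349, 360, 363, 356, 372, 365, 351, 348, 362, 389, 393, 394, 392, 389, 390, 398, 398, 403] [395, 399, 396, 403, 395, 399, 399, 395, 399, 374, 293, 233, 210, 214, 261, 332, 359, 357, 356, 365]
cols row 215 [[118, 111, 108], [112, 103, 103], [101, 96, 91], [99, 96, 97], [50, 59, 82], [65, 64, 64], [63, 62, 64], [63, 61, 64], [65, 61, 64]] [[134, 122, 123], [132, 124, 124], [133, 123, 122], [131, 120, 121], [131, 120, 122], [91, 92, 105], [100, 99, 107], [123, 118, 112], [126, 117, 112]]
[[329.4, 135.6], [329.9, 294.3], [114.0, 214.8], [547.7, 212.9]]
```

```bash
python3 - <<'E'
from fit import *
import fit as F
o=F.mask
F.mask=lambda p,k: cv2.morphologyEx(o(p,k).astype(np.uint8),cv2.MORPH_OPEN,cv2.getStructuringElement(2,(5,5)))
for n in("top","side"): print(n,*fit(n,np.load(n+"0.npz")["p"],"black",.64,-.103,(.03,.05)))
E
python3 -m pendant '[[0,0,0,1.5,0],[0,0,0,2.9,0],[0,0,0,2.9,0]]' 40
```

```text
top [ 0.6401 -0.1033] [-0.5  0.6  0.5 -0.6]
side [ 0.6408 -0.104 ] [-0.5 -0.5  0.5  0.4]
clock: 0.48
position: [0.187, -0.5962, 0.2309]
ee_rot: [1.0, 0.001, -0.0, -0.0]
ft_force: [0.1, -0.4, -0.6]
grip_width: 0.999
```

```bash
python3 -m pendant '[[1,-1.1,0,0,0],[2,-2.2,0,0,0],[3,-3.3,0,0,0],[4,-4.4,0,0,0],[5,-5.5,0,0,0]]'; python3 -m pendant '[[1,-1.1,0,0,0],[2,-2.2,0,0,0],[3,-3.3,0,0,0],[4,-4.4,0,0,0],[5,-5.5,0,0,0]]'
```

```text
clock: 1.1
position: [0.388, -0.3748, 0.2314]
ee_rot: [1.0, 0.002, 0.0, 0.0]
ft_force: [1.0, -0.2, -0.1]
grip_width: 1.001
clock: 1.72
position: [0.5879, -0.155, 0.2314]
ee_rot: [1.0, 0.002, 0.0, 0.0]
ft_force: [0.1, -1.0, 0.2]
grip_width: 1.004
```

```bash
python3 -m pendant '[[1,-1,0,0,0],[1.31,-1.28,0.8,0,0],[1.31,-1.28,2,0,0],[1.31,-1.28,3,0,0],[1.31,-1.28,3.4,0,0]]'
```

```text
clock: 2.35
position: [0.6379, -0.1051, 0.0927]
ee_rot: [1.0, 0.002, -0.002, -0.0]
ft_force: [0.4, 0.3, 0.5]
grip_width: 0.998
```

```bash
python3 - <<'E'
from h import *
o=[]
for n in("top","side"):
    p,d=camera(n); u,v=proj(n,[[.64,-.104,.06]])[0].astype(int)
    o.append(cv2.resize(p[max(v-70,0):v+60,u-65:u+65,::-1],(400,400)))
cv2.imwrite("pics/a1.png",np.hstack(o))
E
```

```text
(no output)
```

View pics/a1.png

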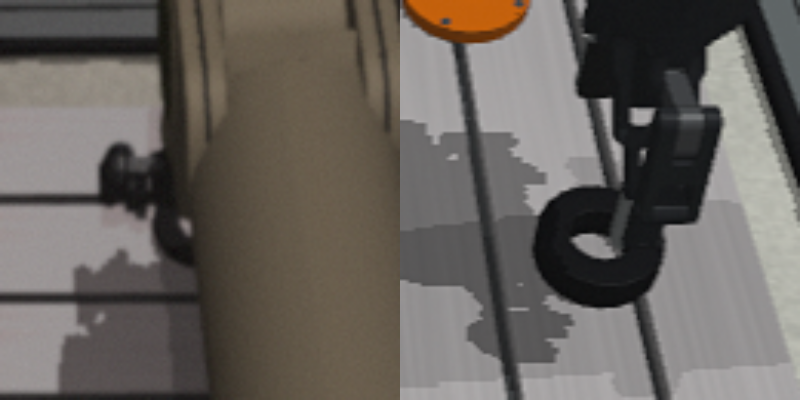

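```bash
python3 - <<'E'
from h import *
u,v=proj("side",[[.64,-.104,.06]])[0].astype(int)
q=proj("side",[[.638,-.147-.012,.102],[.638,-.147,.102],[.638,-.105,.102],[.638,-.063,.102],[.627,-.159,.102],[.649,-.159,.102],[.6405,-.1037,.05]])
print((q-[u-65,v-70])*400/130+[400,0])
E
```

```text
[[634.11760656 256.86260444]
 [628.97658788 235.50741997]
 [611.93631002 164.72411815]
 [596.24478431  99.54337349]
 [609.57770172 257.30184386]
 [658.64601951 256.42357072]
 [598.50627029 230.42138813]]
```

```bash
python3 - <<'E'
from h import *
p,d=camera("side"); np.savez("s1.npz",p=p,d=d)
cv2.imwrite("pics/a2.png",cv2.resize(p[100:400,300:640,::-1],(800,706),interpolation=cv2.INTER_CUBIC)[:600])
C=cloud("side",d)
u,v=proj("side",[[.64,-.104,.06]])[0].astype(int)
for (a,b) in [(690,210),(690,160),(660,200),(625,200),(618,235),(560,240)]:
    x=int(u-65+(a-400)*130/400); y=int(v-70+b*130/400); print((a,b),(x,y),C[y,x].round(3))
E
```

```text
(690, 210) (459, 280) [ 0.646 -0.179  0.161]
(690, 160) (459, 264) [ 0.64  -0.177  0.189]
(660, 200) (449, 277) [ 0.633 -0.176  0.163]
(625, 200) (438, 277) [ 0.628 -0.155  0.138]
(618, 235) (435, 288) [ 0.628 -0.155  0.114]
(560, 240) (417, 290) [ 0.621 -0.108  0.048]
```

View pics/a2.png

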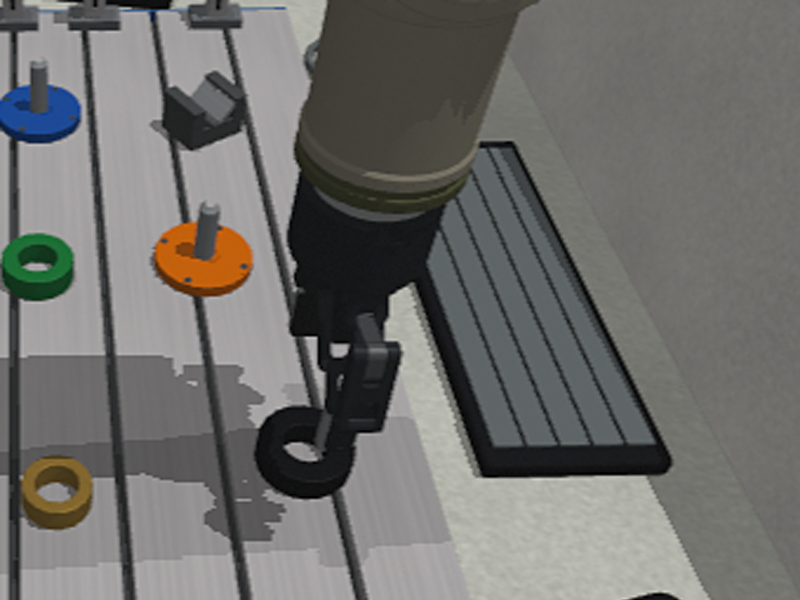

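```bash
python3 -m pendant '[[0,0,0.6,0,0],[0,0,1.1,0,0],[0,0,1.45,0,0],[0,0,1.58,0,0],[0,0,1.58,0,0]]'; python3 -m pendant '[[0,0,0,0,0.15],[0,0,0,0,0.25],[0,0,0,0,0.4],[0,0,0,0,0.6],[0,0,0,0,0.6]]' 40
```

```text
clock: 3.12
position: [0.6394, -0.1051, 0.0322]
ee_rot: [1.0, 0.0, 0.0, 0.0]
ft_force: [0.6, -0.6, -0.3]
grip_width: 1.0
clock: 3.75
position: [0.64, -0.1046, 0.0335]
ee_rot: [1.0, 0.0, 0.001, -0.0]
ft_force: [-3.4, 2.6, 7.5]
grip_width: 0.724
```

```bash
python3 -m pendant '[[0,0,-0.3,0,0.6],[0,0,-1,0,0.6],[0,0,-2,0,0.6],[0,0,-3,0,0.6],[0,0,-3,0,0.6]]' 60; python3 - <<'E'
from h import *
p,d=camera("side"); 
cv2.imwrite("pics/a3.png",cv2.resize(p[60:360,300:640,::-1],(640,565),interpolation=cv2.INTER_CUBIC))
E
```

```text
clock: 4.38
position: [0.6412, -0.1054, 0.1564]
ee_rot: [1.0, -0.0, 0.003, 0.001]
ft_force: [0.2, 0.6, -2.5]
grip_width: 0.718
```

View pics/a3.png

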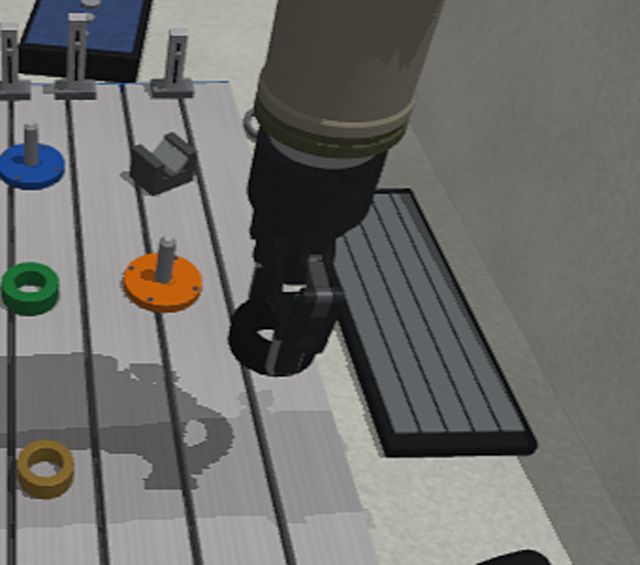

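```bash
python3 -m pendant '[[-0.5,-1.1,0,0,0.6],[-1,-2.3,0,0,0.6],[-1.5,-3.6,0,0,0.6],[-2,-4.8,0,0,0.6],[-2.5,-6,0,0,0.6]]'; python3 -m pendant '[[-0.6,-1.2,0,0,0.6],[-1.1,-2.4,0,0,0.6],[-1.6,-3.4,0,0,0.6],[-1.7,-3.65,0,0,0.6],[-1.7,-3.65,0,0,0.6]]'; python3 -m pendant '[[0,0,0,0,0.6]]'
```

```text
clock: 5.05
position: [0.5377, 0.1358, 0.1509]
ee_rot: [1.0, 0.0, -0.001, 0.0]
ft_force: [1.5, 1.4, -1.4]
grip_width: 0.714
clock: 5.68
position: [0.4708, 0.2806, 0.1512]
ee_rot: [1.0, 0.001, -0.001, 0.0]
ft_force: [1.0, -0.9, -2.1]
grip_width: 0.719
clock: 5.8
position: [0.4721, 0.279, 0.1515]
ee_rot: [1.0, -0.001, -0.0, 0.001]
ft_force: [-0.4, 0.6, -2.7]
grip_width: 0.711
```

```bash
python3 -m pendant '[[0.02,-0.05,0.5,0,0.6],[0.02,-0.05,1.2,0,0.6],[0.02,-0.05,1.25,0,0.6]]'; python3 - <<'E'
from h import *
o=[]
for n,w in(("top",60),("side",60)):
    p,d=camera(n); u,v=proj(n,[[.473,.281,.09]])[0].astype(int)
    o.append(cv2.resize(p[max(v-w,0):v+w,u-w:u+w,::-1],(400,400),interpolation=cv2.INTER_CUBIC))
cv2.imwrite("pics/a4.png",np.hstack(o))
E
```

```text
clock: 6.18
position: [0.4709, 0.2811, 0.0992]
ee_rot: [1.0, -0.0, -0.002, 0.001]
ft_force: [-0.0, 0.0, -2.3]
grip_width: 0.716
```

View pics/a4.png

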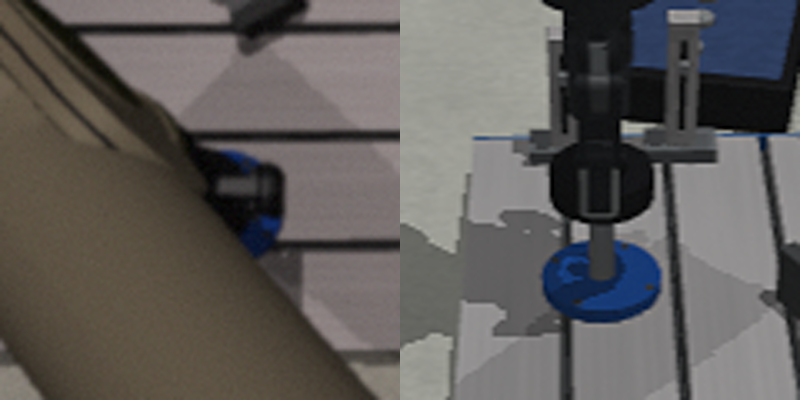

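```bash
python3 -m pendant '[[0.03,0,0.4,0,0.6],[0.03,0,0.8,0,0.6],[0.03,0,1.05,0,0.6],[0.03,0,1.15,0,0.6],[0.03,0,1.15,0,0.6]]'; python3 -m pendant '[[0,0,0.05,0,0.6],[0,0,0.1,0,0.6],[0,0,0.1,0,0.6]]'
```

```text
clock: 6.9
position: [0.4732, 0.2829, 0.0559]
ee_rot: [1.0, 0.0, -0.0, 0.0]
ft_force: [0.0, 0.0, -1.2]
grip_width: 0.715
clock: 7.28
position: [0.4733, 0.2828, 0.0521]
ee_rot: [1.0, 0.0, -0.0, 0.0]
ft_force: [0.3, 0.1, -2.0]
grip_width: 0.714
```

```bash
python3 -m pendant '[[0,0,0.05,0,0.6],[0,0,0.1,0,0.6],[0,0,0.14,0,0.6],[0,0,0.14,0,0.6]]'; python3 -m pendant '[[0,0,0.03,0,0.6],[0,0,0.05,0,0.6],[0,0,0.05,0,0.6]]'
```

```text
clock: 7.78
position: [0.4732, 0.2828, 0.0463]
ee_rot: [1.0, 0.0, -0.0, 0.0]
ft_force: [-0.4, 0.5, -2.0]
grip_width: 0.715
clock: 8.15
position: [0.4733, 0.2828, 0.0444]
ee_rot: [1.0, 0.0, -0.0, 0.0]
ft_force: [-0.3, -0.8, -1.9]
grip_width: 0.716
```

```bash
python3 -m pendant '[[0,0,0.03,0,0.6],[0,0,0.03,0,0.6]]'; python3 -m pendant '[[0,0,0.03,0,0.6],[0,0,0.03,0,0.6]]'
```

```text
clock: 8.4
position: [0.4734, 0.2829, 0.0438]
ee_rot: [1.0, 0.0, 0.0, 0.0]
ft_force: [-2.3, -1.5, 5.0]
grip_width: 0.711
clock: 8.65
position: [0.4734, 0.283, 0.0437]
ee_rot: [1.0, 0.0, 0.0, 0.0]
ft_force: [-8.1, -6.5, 19.4]
grip_width: 0.713
```

```bash
python3 -m pendant '[[0,0,-0.03,0,0.3],[0,0,-0.03,0,0.1],[0,0,-0.03,0,0],[0,0,-0.03,0,0],[0,0,-0.03,0,0]]'; python3 -m pendant '[[0,0,-0.8,0,0],[0,0,-2,0,0],[0,0,-3,0,0],[0,0,-3,0,0]]'; python3 - <<'E'
from h import *
p,d=camera("side"); u,v=proj("side",[[.473,.281,.06]])[0].astype(int)
cv2.imwrite("pics/a5.png",cv2.resize(p[v-50:v+50,u-60:u+60,::-1],(600,500),interpolation=cv2.INTER_CUBIC))
E
```

```text
clock: 9.28
position: [0.4733, 0.2829, 0.0432]
ee_rot: [1.0, 0.0, -0.0, 0.0]
ft_force: [0.4, 0.5, 0.1]
grip_width: 1.001
clock: 9.78
position: [0.4747, 0.2839, 0.1665]
ee_rot: [1.0, 0.0, 0.003, -0.001]
ft_force: [0.3, -0.0, -0.2]
grip_width: 0.998
```

View pics/a5.png

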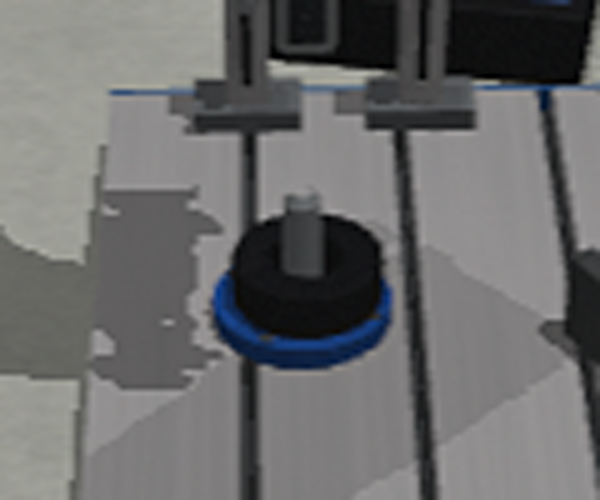

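The black ring now lies flat on the blue foot, around the post. Green is next.

```bash
python3 -m pendant '[[0,1.2,0,0,0],[-0.1,2.5,0,0,0],[-0.12,3.8,0,0,0],[-0.12,4.9,0.3,0,0],[-0.12,5.15,1,0,0]]'; python3 -m pendant '[[0,0,0.6,0,0],[0,0,0.6,0,0]]';python3 -m pendant '[[0,0,0,0,0]]'
```

```text
clock: 10.45
position: [0.4686, 0.0733, 0.1224]
ee_rot: [1.0, -0.002, 0.0, 0.001]
ft_force: [0.3, 1.1, -0.2]
grip_width: 0.998
clock: 10.7
position: [0.4665, 0.0764, 0.0969]
ee_rot: [1.0, 0.0, -0.003, 0.0]
ft_force: [0.2, 0.5, 1.0]
grip_width: 1.003
clock: 10.82
position: [0.4685, 0.0772, 0.0996]
ee_rot: [1.0, 0.0, -0.0, -0.0]
ft_force: [-0.5, -0.1, 0.0]
grip_width: 0.999
```

Position matches. Descending 67 mm and gripping.

```bash
python3 -m pendant '[[0,0,0.7,0,0],[0,0,1.3,0,0],[0,0,1.6,0,0],[0,0,1.67,0,0],[0,0,1.67,0,0]]'; python3 -m pendant '[[0,0,0,0,0.15],[0,0,0,0,0.25],[0,0,0,0,0.4],[0,0,0,0,0.6],[0,0,0,0,0.6]]' 40;  python3 -m pendant '[[0,0,-0.3,0,0.6],[0,0,-1,0,0.6],[0,0,-2,0,0.6],[0,0,-3,0,0.6],[0,0,-3.3,0,0.6]]' 60
```

```text
clock: 11.45
position: [0.4691, 0.077, 0.0332]
ee_rot: [1.0, 0.0, 0.001, -0.0]
ft_force: [-0.8, 0.7, -0.6]
grip_width: 0.996
clock: 12.08
position: [0.4688, 0.0769, 0.0333]
ee_rot: [1.0, 0.0, 0.0, 0.0]
ft_force: [-3.4, -1.2, 9.8]
grip_width: 0.633
clock: 12.7
position: [0.4695, 0.0771, 0.1671]
ee_rot: [1.0, 0.0, 0.002, -0.0]
ft_force: [-0.7, 0.3, -2.3]
grip_width: 0.619
```

```bash
python3 -m pendant '[[0,-1.2,0,0,0.6],[0.1,-2.5,0,0,0.6],[0.1,-3.8,0,0,0.6],[0.1,-4.9,0,0,0.6],[0.1,-5.13,0,0,0.6]]'; python3 -m pendant '[[0,0,0,0,0.6],[0,0,0.8,0,0.6],[0,0,1.2,0,0.6],[0,0,1.2,0,0.6],[0,0,1.2,0,0.6]]';python3 - <<'E'
from h import *
p,d=camera("side"); u,v=proj("side",[[.473,.281,.06]])[0].astype(int)
cv2.imwrite("pics/a6.png",cv2.resize(p[v-50:v+50,u-60:u+60,::-1],(600,500),interpolation=cv2.INTER_CUBIC))
E
```

```text
clock: 13.32
position: [0.4708, 0.2851, 0.1635]
ee_rot: [1.0, 0.002, -0.001, -0.0]
ft_force: [-0.0, -1.3, -2.4]
grip_width: 0.616
clock: 13.95
position: [0.473, 0.2819, 0.1174]
ee_rot: [1.0, -0.0, 0.0, -0.0]
ft_force: [-0.4, 0.1, -0.8]
grip_width: 0.622
```

View pics/a6.png

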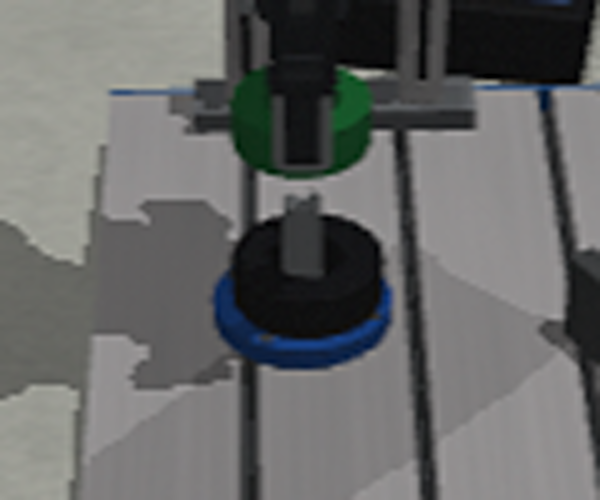

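```bash
python3 -m pendant '[[0,0,0.4,0,0.6],[0,0,0.8,0,0.6],[0,0,1.1,0,0.6],[0,0,1.24,0,0.6],[0,0,1.24,0,0.6]]'; python3 -m pendant '[[0,0,0.03,0,0.6],[0,0,0.05,0,0.6],[0,0,0.05,0,0.6]]'; python3 -m pendant '[[0,0,0.03,0,0.6],[0,0,0.03,0,0.6]]'
```

```text
clock: 14.62
position: [0.4723, 0.282, 0.0665]
ee_rot: [1.0, 0.0, -0.0, 0.0]
ft_force: [0.5, 0.4, -0.7]
grip_width: 0.623
clock: 15.0
position: [0.4726, 0.282, 0.0651]
ee_rot: [1.0, 0.0, 0.0, 0.0]
ft_force: [0.6, 0.1, -1.7]
grip_width: 0.62
clock: 15.25
position: [0.4725, 0.282, 0.0637]
ee_rot: [1.0, 0.0, 0.0, 0.0]
ft_force: [-0.6, 0.6, -1.0]
grip_width: 0.623
```

```bash
python3 -m pendant '[[0,0,0.03,0,0.6],[0,0,0.03,0,0.6]]'; python3 -m pendant '[[0,0,0.02,0,0.6],[0,0,0.02,0,0.6]]'
```

```text
clock: 15.5
position: [0.4726, 0.2821, 0.0635]
ee_rot: [1.0, -0.0, 0.0, 0.0]
ft_force: [-5.3, -3.8, 12.0]
grip_width: 0.624
clock: 15.75
position: [0.4726, 0.2821, 0.0635]
ee_rot: [1.0, 0.0, 0.0, 0.0]
ft_force: [-8.1, -5.4, 20.3]
grip_width: 0.621
```

```bash
python3 -m pendant '[[0,0,-0.02,0,0.3],[0,0,-0.02,0,0.1],[0,0,-0.02,0,0],[0,0,-0.02,0,0],[0,0,-0.02,0,0]]'; python3 -m pendant '[[0,0,-0.8,0,0],[0,0,-2,0,0],[0,0,-2.5,0,0],[0,0,-2.5,0,0]]'; python3 -m pendant '[[0,1.3,0,0,0],[0,2.6,0,0,0],[0,4,0,0,0],[0,5.2,0,0,0],[0.1,6.5,0,0,0]]'; python3 - <<'E'
from h import *
p,d=camera("side"); u,v=proj("side",[[.473,.281,.06]])[0].astype(int)
cv2.imwrite("pics/a7.png",cv2.resize(p[v-50:v+50,u-60:u+60,::-1],(600,500),interpolation=cv2.INTER_CUBIC))
E
python3 -m pendant '[[0,1.3,0,0,0],[0,2.6,0,0,0],[0,3.7,0,0,0],[0,3.88,0.7,0,0],[0,3.88,1.8,0,0]]';python3 -m pendant '[[0,0,0,0,0],[0,0,0,0,0]]'
```

```text
clock: 16.38
position: [0.4725, 0.282, 0.0624]
ee_rot: [1.0, 0.0, -0.0, 0.0]
ft_force: [-0.1, -0.5, -0.3]
grip_width: 1.0
clock: 16.88
position: [0.4732, 0.2826, 0.164]
ee_rot: [1.0, -0.0, 0.001, -0.001]
ft_force: [0.2, -0.5, -0.3]
grip_width: 0.998
clock: 17.5
position: [0.4757, 0.0204, 0.1614]
ee_rot: [1.0, 0.0, -0.001, 0.0]
ft_force: [0.8, 0.5, 0.6]
grip_width: 0.997
clock: 18.18
position: [0.4768, -0.1343, 0.0895]
ee_rot: [1.0, -0.001, 0.001, 0.0]
ft_force: [0.8, 0.3, 0.4]
grip_width: 1.0
clock: 18.42
position: [0.477, -0.1329, 0.0913]
ee_rot: [1.0, 0.0, 0.0, 0.0]
ft_force: [-0.4, 1.1, -0.2]
grip_width: 0.998
```

View pics/a7.png

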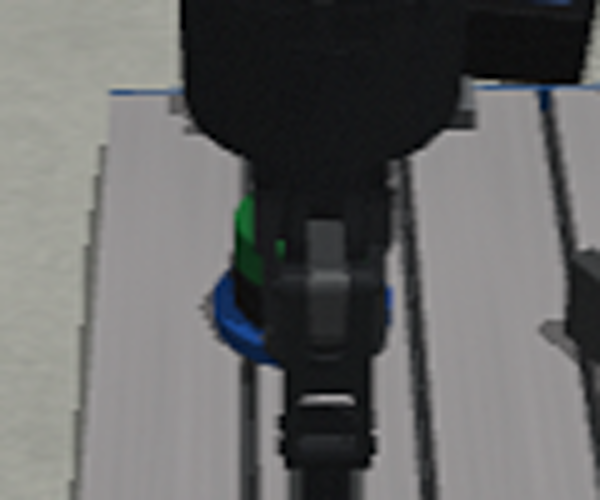

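The arm hides the stack in this view, so I'll check it on the way back. Picking up brass.

```bash
python3 -m pendant '[[0,0,0.6,0,0],[0,0,1.1,0,0],[0,0,1.4,0,0],[0,0,1.46,0,0],[0,0,1.46,0,0]]'; python3 -m pendant '[[0,0,0,0,0.2],[0,0,0,0,0.35],[0,0,0,0,0.5],[0,0,0,0,0.7],[0,0,0,0,0.7]]' 40;  python3 -m pendant '[[0,0,-0.3,0,0.7],[0,0,-1,0,0.7],[0,0,-2,0,0.7],[0,0,-3,0,0.7],[0,0,-3.8,0,0.7]]' 60
```

```text
clock: 19.05
position: [0.4771, -0.1333, 0.0329]
ee_rot: [1.0, 0.0, 0.001, 0.0]
ft_force: [0.0, -0.7, 0.3]
grip_width: 0.993
clock: 19.68
position: [0.4768, -0.1332, 0.0328]
ee_rot: [1.0, 0.0, 0.0, 0.0]
ft_force: [-3.3, 0.9, 8.6]
grip_width: 0.527
clock: 20.3
position: [0.4766, -0.1331, 0.1863]
ee_rot: [1.0, 0.0, 0.001, 0.0]
ft_force: [0.6, -0.4, -1.7]
grip_width: 0.513
```

```bash
python3 -m pendant '[[0,-1.3,0,0,0.7],[0,-2.6,0,0,0.7],[0,-3.9,0,0,0.7],[0,-5.2,0,0,0.7],[0,-6.5,0,0,0.7]]'; python3 -m pendant '[[0,-1.2,0,0,0.7],[-0.1,-2.4,0,0,0.7],[-0.1,-3.5,0,0,0.7],[-0.1,-3.88,0,0,0.7],[-0.1,-3.88,0.5,0,0.7]]'; python3 -m pendant '[[0,0,0.3,0,0.7],[0,0,0.6,0,0.7],[0,0,0.6,0,0.7],[0,0,0.6,0,0.7]]'; python3 - <<'E'
from h import *
p,d=camera("side"); u,v=proj("side",[[.473,.281,.08]])[0].astype(int)
cv2.imwrite("pics/a8.png",cv2.resize(p[v-50:v+50,u-60:u+60,::-1],(600,500),interpolation=cv2.INTER_CUBIC))
E
```

```text
clock: 20.92
position: [0.4762, 0.1284, 0.1847]
ee_rot: [1.0, -0.0, 0.0, 0.0]
ft_force: [1.3, -0.0, -2.2]
grip_width: 0.514
clock: 21.55
position: [0.4728, 0.2836, 0.1653]
ee_rot: [1.0, 0.001, 0.001, -0.001]
ft_force: [0.1, -0.8, -1.7]
grip_width: 0.514
clock: 22.05
position: [0.4728, 0.282, 0.1406]
ee_rot: [1.0, -0.0, 0.0, -0.0]
ft_force: [1.2, -0.8, -1.7]
grip_width: 0.51
```

View pics/a8.png

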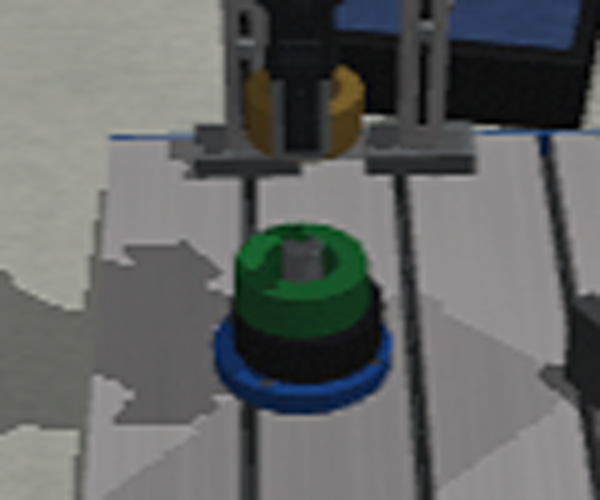

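```bash
python3 -m pendant '[[0,0,0.4,0,0.7],[0,0,0.8,0,0.7],[0,0,1.2,0,0.7],[0,0,1.34,0,0.7],[0,0,1.34,0,0.7]]'; python3 -m pendant '[[0,0,0.03,0,0.7],[0,0,0.06,0,0.7],[0,0,0.06,0,0.7]]'; python3 -m pendant '[[0,0,0.03,0,0.7],[0,0,0.03,0,0.7]]'
```

```text
clock: 22.72
position: [0.4723, 0.282, 0.086]
ee_rot: [1.0, 0.0, -0.0, 0.0]
ft_force: [-0.0, 0.4, -1.6]
grip_width: 0.513
clock: 23.1
position: [0.4726, 0.282, 0.0843]
ee_rot: [1.0, 0.0, 0.0, 0.0]
ft_force: [0.1, 0.3, -1.7]
grip_width: 0.515
clock: 23.35
position: [0.4726, 0.2821, 0.0831]
ee_rot: [1.0, 0.0, 0.0, -0.0]
ft_force: [0.6, -0.7, 0.9]
grip_width: 0.51
```

```bash
python3 -m pendant '[[0,0,0.03,0,0.7],[0,0,0.03,0,0.7]]'; python3 -m pendant '[[0,0,0,0,0.4],[0,0,-0.02,0,0.2],[0,0,-0.02,0,0],[0,0,-0.02,0,0],[0,0,-0.02,0,0]]'; python3 -m pendant '[[0,0,-0.5,0,0],[0,0,-1.5,0,0],[0,0,-2.1,0,0],[0,0,-2.1,0,0]]'; python3 - <<'E'
from h import *
p,d=camera("side"); u,v=proj("side",[[.473,.281,.08]])[0].astype(int)
cv2.imwrite("pics/a9.png",cv2.resize(p[v-50:v+50,u-60:u+60,::-1],(600,500),interpolation=cv2.INTER_CUBIC))
E
```

```text
clock: 23.6
position: [0.4727, 0.2821, 0.083]
ee_rot: [1.0, 0.0, 0.0, 0.0]
ft_force: [-5.2, -3.9, 14.6]
grip_width: 0.516
clock: 24.22
position: [0.4725, 0.282, 0.0824]
ee_rot: [1.0, 0.0, -0.0, 0.0]
ft_force: [-0.2, 0.1, 0.2]
grip_width: 0.998
clock: 24.72
position: [0.4736, 0.283, 0.1697]
ee_rot: [1.0, 0.0, 0.002, -0.001]
ft_force: [-0.4, -1.1, 0.3]
grip_width: 0.998
```

View pics/a9.png

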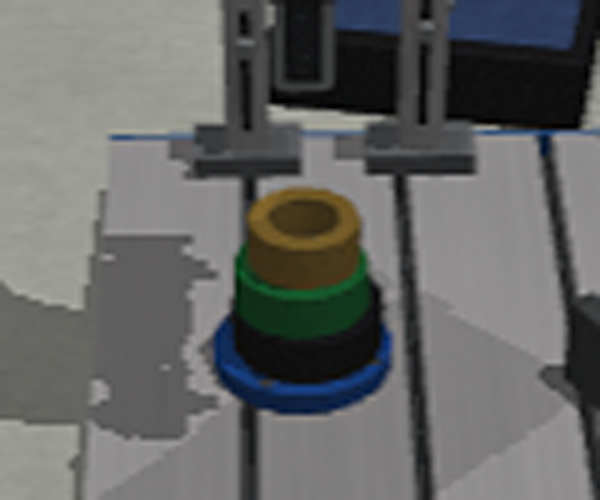

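The master is stacked flat. Now the red 52 mm ring on the bed.

```bash
python3 -m pendant '[[0,1.3,0,0,0],[0,2.6,0,0,0],[0,4,0,0,0],[0,5.3,0,0,0],[0,6.6,0,0,0]]'; python3 -m pendant '[[0,1.3,0,0,0],[-0.1,2.6,0,0,0],[-0.2,4,0,0,0],[-0.31,5.2,0,0,0],[-0.31,6.4,0,0,0]]'; python3 -m pendant '[[0,0.3,0.5,0,0],[0,0.3,1.5,0,0],[0,0.3,1.9,0,0],[0,0.3,1.9,0,0],[0,0.3,1.9,0,0]]'
```

```text
clock: 25.4
position: [0.4718, 0.0162, 0.1661]
ee_rot: [1.0, -0.0, -0.0, 0.0]
ft_force: [2.0, -0.4, -1.3]
grip_width: 0.997
clock: 26.02
position: [0.4592, -0.2395, 0.166]
ee_rot: [1.0, -0.0, -0.001, -0.0]
ft_force: [0.8, -0.0, -0.2]
grip_width: 1.005
clock: 26.65
position: [0.4609, -0.2501, 0.0918]
ee_rot: [1.0, 0.0, 0.001, 0.0]
ft_force: [0.6, -0.3, 0.6]
grip_width: 1.002
```

```bash
python3 -m pendant '[[0,0,0.6,0,0],[0,0,1.1,0,0],[0,0,1.4,0,0],[0,0,1.47,0,0],[0,0,1.47,0,0]]'; python3 -m pendant '[[0,0,0,0,0.2],[0,0,0,0,0.3],[0,0,0,0,0.45],[0,0,0,0,0.65],[0,0,0,0,0.65]]' 40;  python3 -m pendant '[[0,0,-0.3,0,0.65],[0,0,-1,0,0.65],[0,0,-2,0,0.65],[0,0,-3,0,0.65],[0,0,-3.5,0,0.65]]' 60
```

```text
clock: 27.28
position: [0.4606, -0.2502, 0.0324]
ee_rot: [1.0, 0.0, 0.0, 0.0]
ft_force: [-0.2, -0.3, 0.0]
grip_width: 1.0
clock: 27.9
position: [0.4604, -0.25, 0.0325]
ee_rot: [1.0, 0.0, 0.0, 0.0]
ft_force: [-3.3, 2.0, 8.2]
grip_width: 0.596
clock: 28.52
position: [0.4608, -0.2502, 0.1746]
ee_rot: [1.0, 0.0, 0.001, 0.001]
ft_force: [0.3, 0.2, -1.5]
grip_width: 0.581
```

```bash
python3 -m pendant '[[0.5,-1.2,0,0,0.65],[1,-2.4,0,0,0.65],[1.5,-3.6,0,0,0.65],[2,-4.8,0,0,0.65],[2.5,-6,0,0,0.65]]'; python3 -m pendant '[[0.5,-1.2,0,0,0.65],[0.91,-2.3,0,0,0.65],[0.91,-2.47,0,0,0.65],[0.91,-2.47,0.9,0,0.65],[0.91,-2.47,1.6,0,0.65]]'; python3 -m pendant '[[0,0,0,0,0.65],[0,0,0,0,0.65]]'; python3 - <<'E'
from h import *
o=[]
for n,w in(("top",50),("side",50)):
    p,d=camera(n); u,v=proj(n,[[.597,.0888,.07]])[0].astype(int)
    o.append(cv2.resize(p[v-w:v+w,u-w:u+w,::-1],(400,400),interpolation=cv2.INTER_CUBIC))
cv2.imwrite("pics/a10.png",np.hstack(o))
E
```

```text
clock: 29.15
position: [0.5604, -0.0085, 0.1722]
ee_rot: [1.0, -0.0, 0.0, 0.0]
ft_force: [1.2, -0.6, -1.3]
grip_width: 0.582
clock: 29.78
position: [0.5961, 0.0878, 0.1068]
ee_rot: [1.0, -0.0, -0.0, 0.001]
ft_force: [0.1, -0.6, -1.9]
grip_width: 0.583
clock: 30.02
position: [0.5971, 0.0885, 0.1091]
ee_rot: [1.0, -0.0, 0.001, 0.0]
ft_force: [-0.1, -0.1, -3.2]
grip_width: 0.585
```

View pics/a10.png

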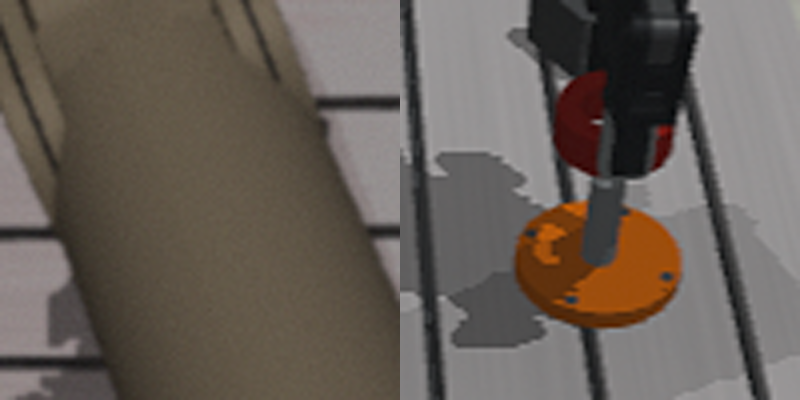

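```bash
python3 -m pendant '[[0,0,0.4,0,0.65],[0,0,0.9,0,0.65],[0,0,1.3,0,0.65],[0,0,1.55,0,0.65],[0,0,1.55,0,0.65]]'; python3 -m pendant '[[0,0,0.03,0,0.65],[0,0,0.06,0,0.65],[0,0,0.06,0,0.65]]'; python3 -m pendant '[[0,0,0.03,0,0.65],[0,0,0.03,0,0.65]]'
```

```text
clock: 30.75
position: [0.5961, 0.0888, 0.0447]
ee_rot: [1.0, 0.0, -0.001, 0.0]
ft_force: [0.2, -0.8, -2.0]
grip_width: 0.587
clock: 31.12
position: [0.5967, 0.0888, 0.0436]
ee_rot: [1.0, 0.0, 0.0, 0.0]
ft_force: [-1.0, 0.2, -3.0]
grip_width: 0.581
clock: 31.38
position: [0.5968, 0.0889, 0.0429]
ee_rot: [1.0, 0.0, 0.0, 0.0]
ft_force: [-2.5, -0.8, 4.4]
grip_width: 0.585
```

Contact. A slight press, then release and retreat.

```bash
python3 -m pendant '[[0,0,0.02,0,0.65],[0,0,0.02,0,0.65]]'; python3 -m pendant '[[0,0,0,0,0.4],[0,0,-0.02,0,0.2],[0,0,-0.02,0,0],[0,0,-0.02,0,0],[0,0,-0.02,0,0]]'; python3 -m pendant '[[0,0,-0.5,0,0],[0,0,-1.5,0,0],[0,0,-2.5,0,0],[0,0,-3.5,0,0],[0,0,-3.5,0,0]]'; python3 -m pendant '[[-0.3,1.3,0,0,0],[-0.6,2.6,0,0,0],[-0.9,3.9,0,0,0],[-1.2,5.2,0,0,0],[-1.2,6.5,0,0,0]]';  python3 -m pendant '[[-0.3,1.3,0,0,0],[-0.6,2.6,0,0,0],[-0.9,3.9,0,0,0],[-1.2,3.9,0,0,0]]'; python3 - <<'E'
from h import *
o=[]
for n in("top","side"):
    p,d=camera(n); cv2.imwrite(f"pics/end_{n}.png",p[:,:,::-1]); np.savez(n+"1.npz",p=p,d=d)
    C=cloud(n,d)
    for nm,P in(("brass",(.473,.282)),("red",(.597,.0888))):
        m=(np.hypot(C[...,0]-P[0],C[...,1]-P[1])<(.023 if nm=="brass" else .026))&(d>0)&(np.hypot(C[...,0]-P[0],C[...,1]-P[1])>.017)
        print(n,nm,np.percentile(C[m][:,2],[50,90]).round(4))
E
```

```text
clock: 31.62
position: [0.5968, 0.0889, 0.0428]
ee_rot: [1.0, -0.0, 0.0, 0.0]
ft_force: [-6.1, -1.5, 12.0]
grip_width: 0.584
clock: 32.25
position: [0.5965, 0.0889, 0.042]
ee_rot: [1.0, 0.0, -0.0, 0.0]
ft_force: [0.8, -0.1, -0.3]
grip_width: 0.998
clock: 32.88
position: [0.5984, 0.0896, 0.1872]
ee_rot: [1.0, 0.0, 0.004, -0.0]
ft_force: [0.6, 0.2, -0.3]
grip_width: 1.003
clock: 33.5
position: [0.5476, -0.1728, 0.1828]
ee_rot: [1.0, 0.0, 0.0, 0.0]
ft_force: [0.7, -0.6, 0.6]
grip_width: 0.998
clock: 34.0
position: [0.4983, -0.3318, 0.1818]
ee_rot: [1.0, -0.003, -0.0, 0.001]
ft_force: [-0.3, 0.6, -0.3]
grip_width: 1.002
top brass [0.1002 0.1031]
top red [0.0607 0.064 ]Traceback (most recent call last):
  File "<stdin>", line 8, in <module>
    return _quantile_unchecked(
        a, q, axis, out, overwrite_input, method, keepdims, weights)
    return _ureduce(a,
                    func=_quantile_ureduce_func,
    ...<5 lines>...
                    overwrite_input=overwrite_input,
                    method=method)
    r = func(a, **kwargs)
    result = _quantile(arr,
                       quantiles=q,
    ...<2 lines>...
                       out=out,
                       weights=wgt)
    slices_having_nans = np.isnan(arr[-1, ...])
                                  ~~~^^^^^^^^^
IndexError: index -1 is out of bounds for axis 0 with size 0
```

View pics/end_side.png

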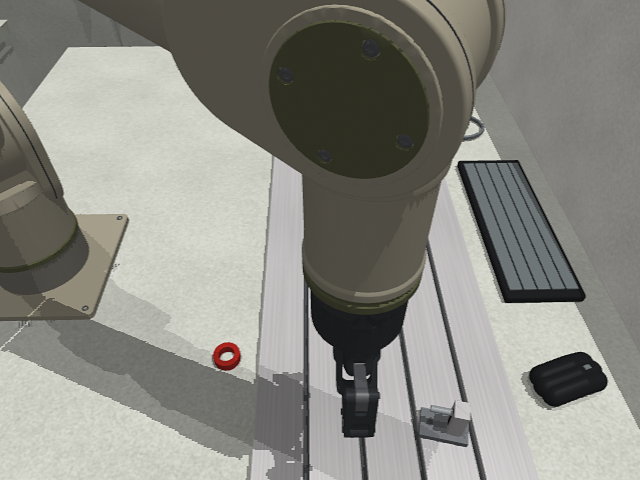

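View pics/end_top.png

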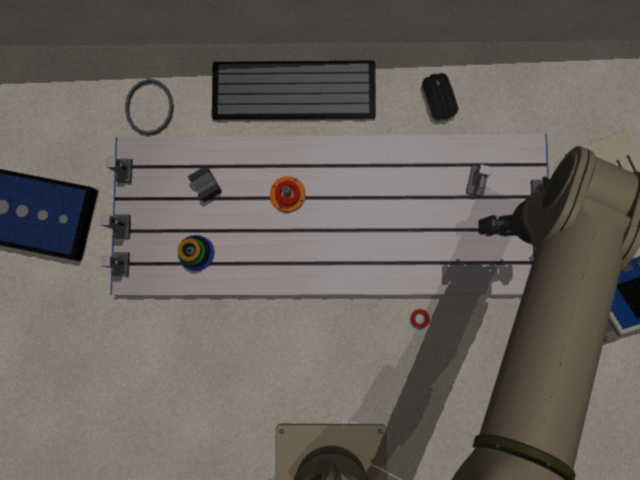

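```bash
python3 - <<'E'
import cv2,numpy as np
a=np.load("top0.npz")["p"].astype(int);b=np.load("top1.npz")["p"].astype(int)
for nm,(y0,y1,x0,x1) in dict(vblock=(162,208,182,226),bracket=(158,202,460,496)).items(): print(nm,np.abs(a-b)[y0:y1,x0:x1].mean().round(2))
p=cv2.imread("pics/end_top.png")[155:285,165:325]; cv2.imwrite("pics/e.png",cv2.resize(p,None,fx=4.5,fy=4.5,interpolation=cv2.INTER_CUBIC))
E
```

```text
vblock 6.01
bracket 6.07
```

View pics/e.png

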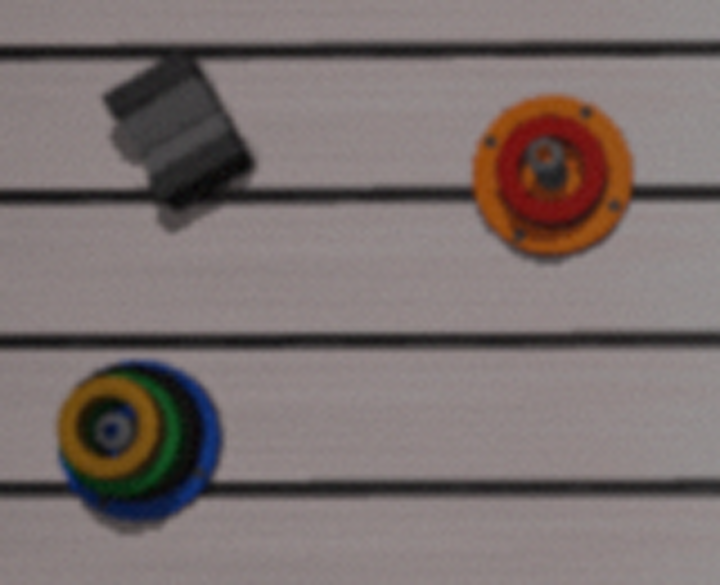

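The enlarged view shows black, green and brass concentric around the blue spindle's post, and red flat on the orange foot with its post through the bore. The V-block and bracket are where they were. Handing in.

```bash
python3 -m pendant '[[0,0,0,0,0],[0,0,0,0,0]]'; python3 -c "
from workcell import hand_in; print(hand_in())"
```

```text
clock: 34.35
position: [0.5014, -0.3258, 0.1823]
ee_rot: [1.0, 0.001, 0.0, -0.0]
ft_force: [0.2, 0.2, 0.5]
grip_width: 1.0
the job is handed in; nothing more can be done
None
```

The job is handed in at 34 s of the 104 s allowed. The black, green and brass rings are stacked in that order on the blue spindle, and the 52 mm red ring is alone on the orange one. I left the smaller red ring (about 39 mm, on the table) where it was.

- **Placing:** each ring was lowered until I felt contact, with at most about 20 N upward on the wrist. I then opened the gripper and backed away, and it ended open and touching nothing.
- **Heights:** the last top view gave 0.100 m for the top of the brass ring and 0.061 m for the red. The expected heights were 0.100 m and 0.060 m.
- **Fit:** both posts run through the bores, and the V-block and probe bracket look unmoved. For those two I compared the first and last top views; the small differences (about 6 grey levels) were similar for both and look like image noise.
- **Failed check:** the final height check from the side camera returned no data because the arm blocked its view. Earlier side views showed the black, green and brass rings lying flat, but the red ring was only checked from the top.

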